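Close the pickling pot and take off its outer lid

TASK

Slide the copper pot across the white board from the single-circle mark to the middle of the mark with several circles, without lifting it off the board. Then carry the nested pair of lids over together (the thin rod on top lifts both), lower them gently (no dropping) onto the pot so that they sit fully home, and let go. Finally lift the outer lid alone (by its sleeve round the rod) straight up, about 10 cm, leaving the inner lid seated on the pot, and finish there, still holding the outer lid level above the pot; leave the other parts on the desk where they lie.

Things in the scene. Friction and masses are not known exactly. Their poses are not given: they have to be found in the camera images.
- pot: Loose open copper pot, 90 mm outer diameter, 60 high, wall 4, about 0.35 kg. Origin: centre of its underside. A level brass handle points along its own -x, from the wall to 114 mm from the axis; 14 mm wide, 12 high, centre line 34 mm above the underside. Grip it about 80 mm from the axis, closing across it. Starts on the single-circle mark, handle roughly towards the robot.
- board: Fixed white heat board, 170 x 360 x 6 mm (x, y, z), lying flat on the desk, its top 6 mm above the desk. Origin: centre of its underside. Smooth: both marks are flush with its top.
- park_mark: Mark on the board where the pot stands at first: a single drawn circle of 116 mm diameter. Origin: its centre, at the board's top. 190 mm from the other mark along the board's length; which mark is on which side varies.
- warm_mark: Mark on the board where the pot must go: four concentric drawn circles, the largest of 116 mm diameter. Origin: its centre, at the board's top.
- lid_block: Fixed wooden disc on the desk, 68 mm diameter, 30 mm high, that carries the nested lids at first. Origin: centre of its underside.
- inner_lid: Loose brass lid, 0.22 kg. Origin: centre of its flange's underside, which rests on the pot's rim (60 mm above the pot's origin when home). Flange 90 mm across, 4 thick; plug below 72 mm across, 8 deep (5 mm play in the pot). On the axis a 14 mm round rod rises to 60 mm above the origin, through the outer lid's sleeve, top 30 mm free. Lifted by the rod it carries the outer lid.
- outer_lid: Loose tinplate lid, 0.12 kg, resting on the inner flange, 4 mm above that origin. Origin: centre of its top plate's underside. Plate 110 mm across, 4 thick; round sleeve on it 28 mm outer, 20 inner diameter, 4 to 26 mm above the origin (rod has 3 mm play in it; grip it just above the plate). Skirt 110/104 mm hangs to 14 mm below the origin, passing over the pot's rim with 7 mm play.
- chimney: Bystander: upright tinplate chimney, 48 mm foot, 100 mm high. Origin: centre of its underside. Leave alone.
- gauge: Bystander: round pressure gauge lying on its back, 52 mm diameter, 16 mm high, short stem along its -x. Origin: centre of its underside. Leave alone.
- axle: Bystander: black iron axle lying along its y, 136 mm long, 12 mm square. Origin: centre of its underside. Leave alone.
- union: Bystander: hexagonal brass union, 24 mm across flats, 24 mm high. Origin: centre of its underside. Leave alone.

How it is judged:
On the way, in this order (a step that is already met when the one before it is completed fails the run):
1. the pot stands on the several-circle mark, within 12 mm of its middle (horizontal distance between pot and warm_mark below 0.012 m and linear speed of pot below 0.02 m/s), for 0.2 s.
2. both lids together sit home on the pot on that mark, and the rod is let go (z of inner_lid in the frame of pot between 0.057 and 0.063 m and horizontal distance between inner_lid and pot below 0.008 m and angle between inner_lid's own z axis and vertical below 0.06 rad and horizontal distance between pot and warm_mark below 0.012 m and z of outer_lid in the frame of inner_lid below 0.008 m and contact force between the fingers and inner_lid below 0.05 N), for 0.2 s.
At the end, for the whole second after the job is handed in: Pot within 12 mm of the several-circle mark's middle; inner lid home on it (height 3 mm, centre 8 mm, tilt 0.06 rad), untouched; fingers hold the outer lid still, 80 mm or more above its seat, within 50 mm of the pot's axis and 0.25 rad of level (z of inner_lid in the frame of pot between 0.057 and 0.063 m and horizontal distance between inner_lid and pot below 0.008 m and angle between inner_lid's own z axis and vertical below 0.06 rad and horizontal distance between pot and warm_mark below 0.012 m and z of outer_lid in the frame of pot above 0.144 m and horizontal distance between outer_lid and pot below 0.05 m and angle between outer_lid's own z axis and vertical below 0.25 rad and contact force between the fingers and outer_lid above 1 N and contact force between each of outer_lid, the fingers and inner_lid below 0.05 N and contact force between outer_lid and pot below 0.05 N and linear speed of inner_lid below 0.02 m/s and linear speed of outer_lid below 0.03 m/s); the arm keeps its last pose, push and grip.
It fails at once if the pot is lifted more than 6 mm off the board or tipped (height (world z) of pot above 0.012 m or angle between pot's own z axis and vertical above 0.12 rad).
It fails at once if the lids come apart while the inner lid is not seated on the pot (z of outer_lid in the frame of inner_lid above 0.019 m and not (z of inner_lid in the frame of pot between 0.057 and 0.063 m and horizontal distance between inner_lid and pot below 0.008 m and angle between inner_lid's own z axis and vertical below 0.06 rad)).
It fails at once if the lids are dropped onto the pot (faster than 0.35 m/s close above it) (horizontal distance between inner_lid and pot below 0.04 m and z of inner_lid in the frame of pot below 0.11 m and linear speed of inner_lid above 0.35 m/s).
It fails at once if a bystander is moved more than 20 mm (distance of any of chimney, gauge, axle, union from where it was at the start of the episode above 0.02 m).
It also fails if it takes over 61 s, if anything falls off the work surface, if the arm or the gripper's body presses on something with over 40 N, if the wrist force passes 120 N, or if a joint passes its speed limit or range.

ROBOT

A 7-joint arm with a two-finger parallel gripper is mounted at the origin on the work surface. World frame = base frame: x ahead of the robot, y to its left, z up, the work surface at z = 0. Lengths are in m, angles in rad, forces in N, time in s.
With the tool pointing down it reaches from about 0.4 to 0.875 m from the base axis. Payload 4.4 kg.
Tool frame: the origin (TCP) lies at the centre of the arm's flange, where the gripper is bolted on; the fingertips stand 173 mm ahead of it and the grasp point (between the pads) lies 155 mm ahead of it; z points along the fingers, x is the direction in which the jaws open and shut, and the axes are right-handed (so a half turn about z gives the same grasp; the last joint's range is limited). The gripper opens to 85 mm and grips with 20 to 120 N. Pads are 22 mm wide; open, the fingers measure 114 mm over their backs; the gripper's body (76 mm by 85 mm) begins 54 mm behind the grasp point. The pads swing forward as they close: fully open they stand 13 mm farther back than shut.
Start: joints at [-1.293, 0.628, 0.038, 1.517, -0.027, 0.996, -0.02], TCP at [0.219, 0.612, 0.405] pointing down, gripper open.
Joint ranges: [-3.06, 3.06], [-0.37, 2.12], [-1.25, 1.32], [0.18, 2.47], [-1.1, 4.24], [0.23, 1.98], [-2.94, 2.94]. Speed limits (rad/s): [2.57, 2.57, 3.14, 3.14, 3.14, 3.14, 3.14].

INTERFACE

Orientations are given as a unit quaternion [x, y, z, w].
In Python, from cell import sensors, cams, ticket gives the robot as it stands. The module is installed in compiled form; this text tells all that it offers.
- The arm moves only by the shell command python3 -m inch 'ROWS'. ROWS is JSON, a list of rows, each a list of 3 entries, a list of its own where there are three numbers: the closure, from 0 (fully open) to 1 (shut), then the shift along the tool's x, y, z in mm, then the turn about the tool's z in rad. In form: [[claw, [dx, dy, dz], twist], ...]. A call has 1 to 12 rows; each row is the pose to reach, as a shift and turn from the pose commanded when the call began, along the tool's axes at that moment; what a row does not reach only later rows make up. A row lasts 1/10 s, in which the tool goes at most 50 mm and 8.59 degrees, less where a joint would pass 70% of its speed; a pose out of reach is approached as far as the arm can. A call with a gripper value outside its range is refused whole. The fingers move at their own pace and stop on an object; the grip force is fixed at half the most. Time passes only in rows, so rows that repeat a pose let the fingers close. It gives the time, the measured TCP pose, the force and the opening at its end, in the units of the state.
- sensors.get_obs(): the state, without advancing time (a new reading comes with each control period).
- cams.get_image(name): name is "scene" or "top" or "wrist"; returns the picture (480x640x3 uint8, red, green, blue); there is no depth.
- cams.calibration(name): a dict with "K" (3x3 intrinsics, pixels), "k1" (the pictures are not rectified: a ray, as slopes to the right and down, at radius r is drawn at 1 + k1 r^2 times it, then the intrinsics apply), "rvec" (rotation vector, rad) and "tvec" (3), from world to camera coordinates, as OpenCV has them. Camera axes: x right, y down, z forward; pixel columns grow to the right and rows downward; lengths in m; the calibration is good to about 2 mm. A picture is of the moment at which its call begins: read the wrist's pose just before it. calibration takes no time and is no camera call; for the wrist camera it gives the pose at the moment of the call.
- ticket.sign_off(): hands the job in, once; it reports no verdict.
The state is a dict: "clock": time; "qpos": joint angles; "joint_velocities": joint speeds; "joint_efforts": joint torques, N m; "tool_pos": TCP position; "eef_rot": TCP orientation; "wrist_force": force on the tool from outside, world axes, zero at the start; "moment": the same for the moment, N m; "width": finger opening in m.
Only numpy, scipy, OpenCV 4.12 (cv2) and the standard library are available. Lean on these libraries where they do the work, as an engineer would, in place of code of your own. Each camera call takes 0.05 s, during which the arm holds its last target.

## Working session

There is one attempt and no reset: what is moved stays moved. The work goes in short steps, Python scripts to look and compute and a shell command to move; the robot and the scene stay as the last step left them, time stands still between calls to the robot, and variables do not carry over. Pictures are saved under pics/ and viewed, and the job is handed in when it is done.

```bash
mkdir -p pics; python3 - <<'E'
from cell import sensors,cams
import cv2
o=sensors.get_obs()
for k,v in o.items(): print(k,v)
for n in ["scene","top","wrist"]:
    im=cams.get_image(n); cv2.imwrite(f"pics/{n}0.png",im[:,:,::-1])
    print(n,cams.calibration(n))
E
```

```text
clock 0.0
qpos [-1.29280468  0.6293659   0.03844449  1.51836543 -0.02702173  0.99630196
 -0.02001965]
joint_velocities [ 0.0001709  -0.00018747  0.00062527  0.0003077  -0.00151253  0.0006555
 -0.00071189]
joint_efforts [-1.60312670e-04 -5.63386524e+01  1.22636274e+00 -1.93441933e+01
  1.10826746e-02  1.04859477e-02  7.75267296e-06]
tool_pos [0.21895611 0.61169935 0.40377682]
eef_rot [ 8.17645877e-01  5.75720674e-01 -7.83237061e-04  5.57453143e-04]
wrist_force [-0.41930664 -0.61108745  0.1188307 ]
moment [ 0.00090386  0.03097283 -0.0365599 ]
width 0.08498642346052823
scene {'K': array([[463.82239739,   0.        , 316.23451814],
       [  0.        , 463.82239739, 244.18132489],
       [  0.        ,   0.        ,   1.        ]]), 'k1': 0.0049939240259093244, 'rvec': array([ 1.0447267 ,  2.37310335, -1.07046848]), 'tvec': array([ 0.51258446, -0.24627832,  1.3025595 ])}
top {'K': array([[624.18440428,   0.        , 317.99013334],
       [  0.        , 624.18440428, 230.962362  ],
       [  0.        ,   0.        ,   1.        ]]), 'k1': -0.17654101182474127, 'rvec': array([ 2.17286274, -2.17598022,  0.08375928]), 'tvec': array([-0.05310822,  0.66244266,  1.03591874])}
wrist {'K': array([[390.69985885,   0.        , 317.06029358],
       [  0.        , 390.69985885, 236.56495631],
       [  0.        ,   0.        ,   1.        ]]), 'k1': -0.057999845377514285, 'rvec': array([-2.38175476, -1.67935695, -0.2236029 ]), 'tvec': array([-0.65000797, -0.03500594,  0.3783527 ])}
```

View pics/scene0.png

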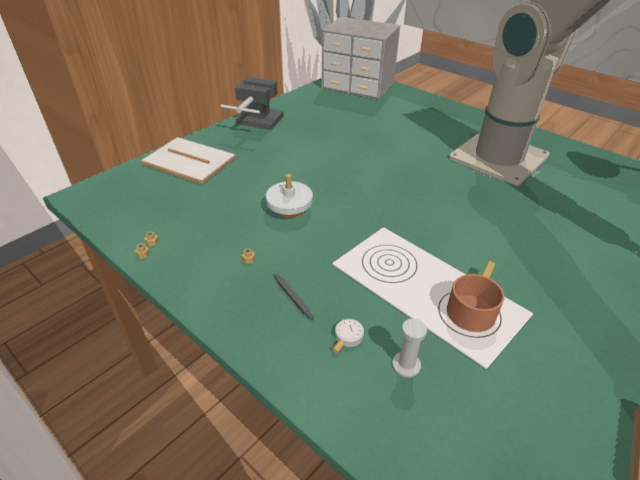

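View pics/top0.png

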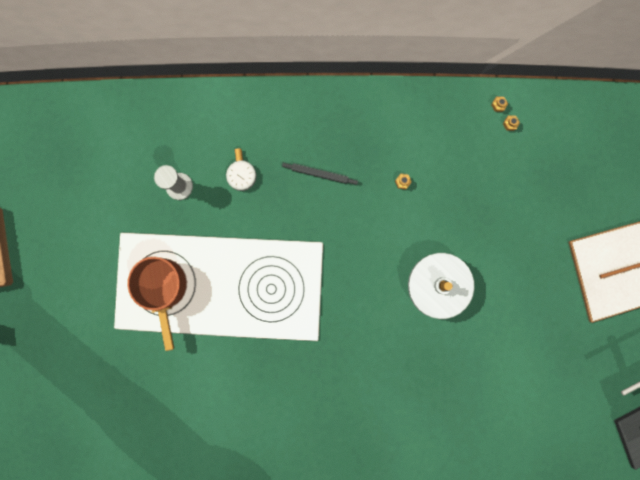

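View pics/wrist0.png

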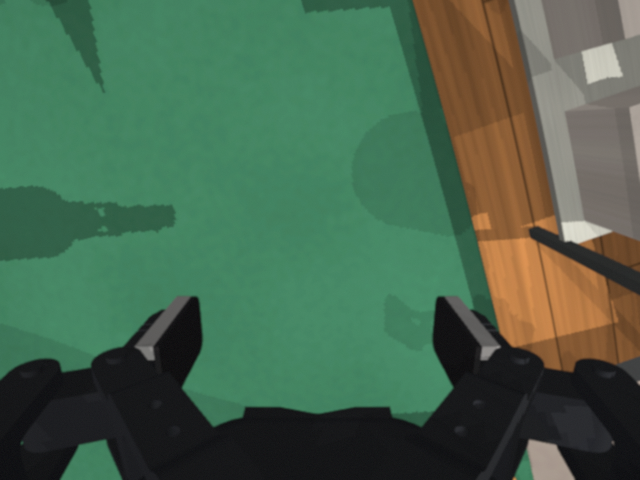

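The top view shows the pot near (157,285) with its handle running to (168,348), the rings at (271,289), and the lids at (441,286) with the rod tip near (447,286). Next I'll measure these by colour masks.

```bash
cat > h.py <<'E'
import numpy as np, cv2
from cell import sensors,cams
def cal(n): 
    c=cams.calibration(n); R=cv2.Rodrigues(c["rvec"])[0]; return c,R
def onplane(n,uv,z,c=None):
    c=c or cams.calibration(n); R=cv2.Rodrigues(np.array(c["rvec"]))[0]; t=np.array(c["tvec"])
    uv=np.atleast_2d(np.array(uv,float)); K=c["K"]
    d=np.c_[(uv[:,0]-K[0,2])/K[0,0],(uv[:,1]-K[1,2])/K[1,1]]
    p=d.copy()
    for _ in range(20): p=d/(1+c["k1"]*(p**2).sum(1,keepdims=True))
    r=np.c_[p,np.ones(len(p))]@R; C=-R.T@t
    return C+r*((z-C[2])/r[:,2])[:,None]
def proj(n,P,c=None):
    c=c or cams.calibration(n); R=cv2.Rodrigues(np.array(c["rvec"]))[0]
    q=np.atleast_2d(P)@R.T+c["tvec"]; q=q[:,:2]/q[:,2:]; q=q*(1+c["k1"]*(q**2).sum(1,keepdims=True))
    return q*[c["K"][0,0],c["K"][1,1]]+[c["K"][0,2],c["K"][1,2]]
def circ(P):
    A=np.c_[2*P[:,:2],np.ones(len(P))]; s=np.linalg.lstsq(A,(P[:,:2]**2).sum(1),rcond=None)[0]
    return s[:2],np.sqrt(s[2]+s[0]**2+s[1]**2)
E
cat > m.py <<'E'
from h import *
im=cv2.imread("pics/top0.png"); hsv=cv2.cvtColor(im,cv2.COLOR_BGR2HSV)
# board
w=cv2.inRange(hsv,(0,0,200),(180,40,255)); w[:, 335:]=0; w[:230]=0
cs,_=cv2.findContours(cv2.morphologyEx(w,cv2.MORPH_CLOSE,np.ones((9,9))),0,2); b=max(cs,key=cv2.contourArea)
box=cv2.boxPoints(cv2.minAreaRect(cv2.convexHull(b))); P=onplane("top",box,.006); print("board",P.round(4).tolist(),np.linalg.norm(P[1]-P[0]),np.linalg.norm(P[2]-P[1]),P.mean(0))
# rings
g=im[250:330,232:312].max(2); k=cv2.inRange(g,0,150)
cs,h=cv2.findContours(k,cv2.RETR_LIST,2)
for c in cs:
    if len(c)<15: continue
    c=c[:,0]+[232,250]; print("ring",*circ(onplane("top",c,.006)),len(c))
# copper
for lo,hi,n in [((3,90,60),(14,255,255),"copper"),((15,140,120),(28,255,255),"brass")]:
    k=cv2.inRange(hsv,lo,hi); 
    cs,_=cv2.findContours(k,0,2)
    for c in cs:
        if cv2.contourArea(c)>60 and 90<c[:,0,0].mean()<520 and c[:,0,1].mean()>80: print(n,cv2.contourArea(c),cv2.boundingRect(c),cv2.minAreaRect(c))
E
python3 m.py; python3 -c "
import cv2
im=cv2.imread('pics/top0.png');cv2.imwrite('pics/z1.png',cv2.resize(im[220:360,110:250],None,fx=4,fy=4,interpolation=2))
cv2.imwrite('pics/z2.png',cv2.resize(im[240:330,395:485],None,fx=6,fy=6,interpolation=2))"
```

```text
board [[0.4901, 0.3065, 0.006], [0.6636, 0.3001, 0.006], [0.6448, -0.0613, 0.006], [0.4754, -0.0524, 0.006]] 0.173626876659775 0.36183950054032904 [0.56843813 0.12323199 0.006     ]
copper 2402.5 (128, 257, 58, 54) ((156.5, 283.5), (53.0, 57.0), 90.0)
brass 246.5 (157, 308, 16, 42) ((166.251220703125, 328.6618957519531), (40.919315338134766, 10.196808815002441), 77.79953002929688)
brass 134.0 (396, 175, 15, 14) ((403.00006103515625, 181.00001525878906), (12.727920532226562, 14.142135620117188), 45.0)
brass 92.0 (504, 116, 15, 14) ((510.4754333496094, 123.22949981689453), (13.315836906433105, 11.779393196105957), 39.80556869506836)
brass 89.0 (493, 97, 14, 14) ((499.00006103515625, 104.00000762939453), (12.727920532226562, 12.727922439575195), 45.0)
```

View pics/z1.png

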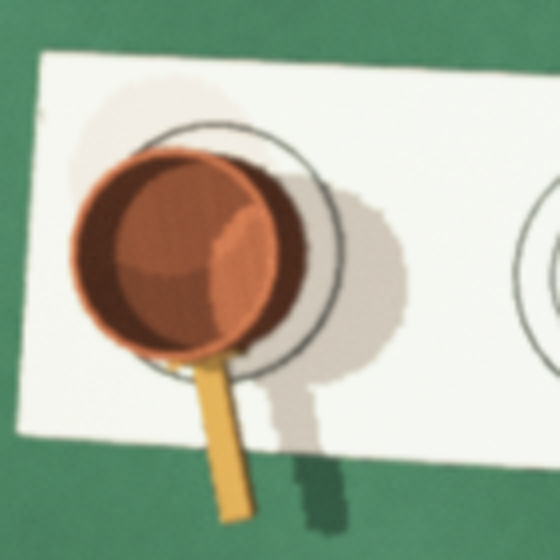

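View pics/z2.png

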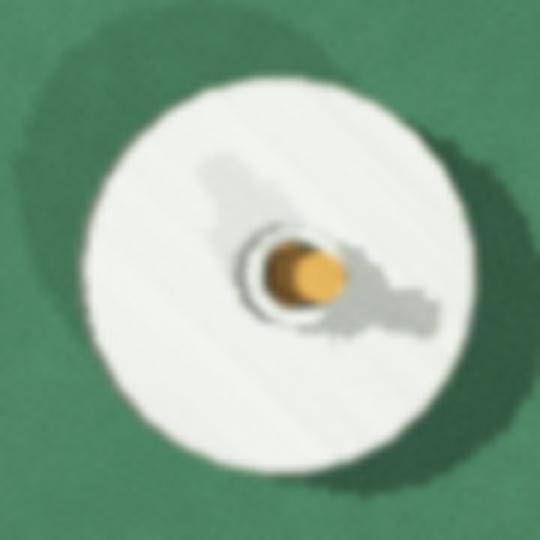

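```bash
cat > m2.py <<'E'
from h import *
im=cv2.imread("pics/top0.png"); hsv=cv2.cvtColor(im,cv2.COLOR_BGR2HSV)
g=cv2.cvtColor(im,cv2.COLOR_BGR2GRAY)[250:330,232:312]
k=cv2.inRange(g,0,195); cs,_=cv2.findContours(k,cv2.RETR_LIST,2)
for c in cs:
    if len(c)<15: continue
    print("ring",*circ(onplane("top",c[:,0]+[232,250],.006)),len(c))
R=onplane("top",[[127.5,283.6],[180,283.6],[153.7,256.7],[153.7,310.5]],.066); print("pot",circ(R))
H=onplane("top",[[161.75,310.5],[169.25,350]],.046); print("handle",H)
L=cv2.inRange(hsv,(0,0,190),(180,45,255)); L[:,:400]=0;L[:,485:]=0;L[:240]=0;L[340:]=0
cs,_=cv2.findContours(L,0,2);c=max(cs,key=cv2.contourArea)[:,0]; c=cv2.convexHull(c)[:,0]
print("lid",circ(onplane("top",c,.046)))
print("rodtop",onplane("top",[448.3,286.3],.098))
for n,uv,z in [("chim",(179,187),0),("gauge",(241,176),.016),("axle1",(285,165),.012),("axle2",(359,183),.012),("union",(403,181),.024)]: print(n,onplane("top",uv,z).round(3))
# scene preds
p=circ(R)[0]; l=circ(onplane("top",c,.046))[0]
print("scene pot rim ctr",proj("scene",[[*p,.066],[p[0]+.045,p[1],.066],[p[0]-.045,p[1],.066],[p[0],p[1]+.045,.066],[p[0],p[1]-.045,.066],[*l,.098]]).round(1))
E
python3 m2.py; python3 -c "
import cv2
im=cv2.imread('pics/scene0.png');cv2.imwrite('pics/z3.png',cv2.resize(im[230:370,400:540],None,fx=4,fy=4,interpolation=2))
cv2.imwrite('pics/z4.png',cv2.resize(im[160:230,250:330],None,fx=7,fy=7,interpolation=2))"
```

```text
ring [0.56415489 0.0277691 ] 0.008996721092880713 16
ring [0.56409711 0.02790197] 0.024295077540959 36
ring [0.56392799 0.02784068] 0.024843505906374123 37
ring [0.56418607 0.02772802] 0.04010205445680763 64
ring [0.56392016 0.02792107] 0.0407790886397811 66
ring [0.56426212 0.02765553] 0.056052615645522795 86
ring [0.56393903 0.02782373] 0.05674799843294308 95
pot (array([0.57211836, 0.21828132]), np.float64(0.044660856868724265))
handle [[0.52683992 0.20912018 0.046     ]
 [0.4606072  0.1958612  0.046     ]]
lid (array([ 0.56912293, -0.26044762]), np.float64(0.05453272272116112))
rodtop [[ 0.56764771 -0.26191506  0.098     ]]
chim [[0.744 0.194 0.   ]]
gauge [[0.76  0.08  0.016]]
axle1 [[0.78  0.004 0.012]]
axle2 [[ 0.748 -0.126  0.012]]
union [[ 0.749 -0.201  0.024]]
scene pot rim ctr [[477.2 289. ]
 [464.7 302.9]
 [489.  275.8]
 [500.8 301.8]
 [454.8 276.8]
 [288.4 173.9]]
```

View pics/z3.png

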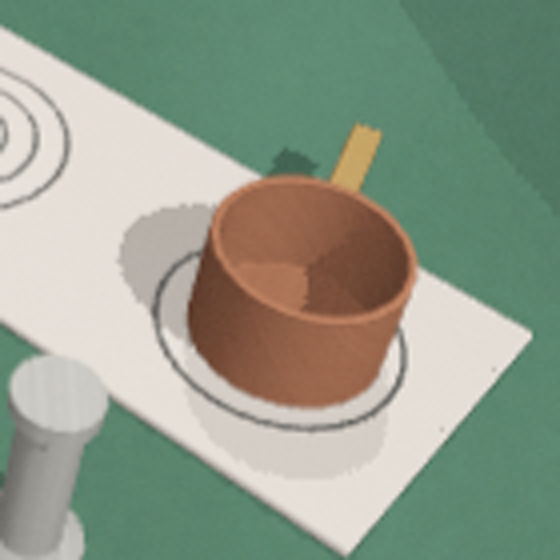

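View pics/z4.png

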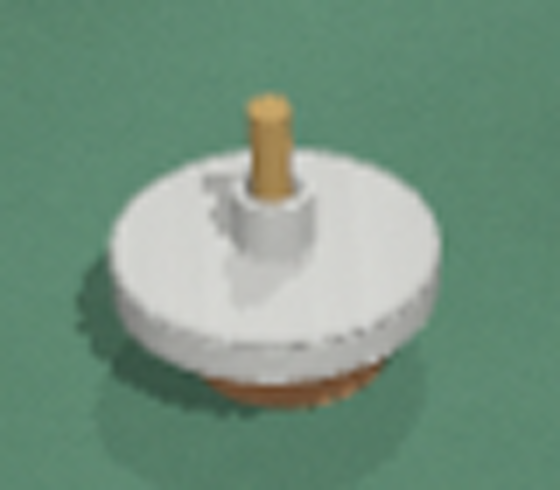

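Both views agree: the pot is at (0.572, 0.218), the handle tip measures 113.7 mm from the axis (114 expected), warm_mark is at (0.564, 0.0278) and the rod at about (0.568, -0.261). Now move above the handle.

```bash
python3 -m inch '[[0,[-293,397,110],-0.543],[0,[-293,397,110],-0.543],[0,[-293,397,110],-0.543],[0,[-293,397,110],-0.543],[0,[-293,397,110],-0.543],[0,[-293,397,110],-0.543],[0,[-293,397,110],-0.543],[0,[-293,397,110],-0.543],[0,[-293,397,110],-0.543],[0,[-293,397,110],-0.543],[0,[-293,397,110],-0.543],[0,[-293,397,110],-0.543]]'
cat > st.py <<'E'
from h import *
import sys
from scipy.spatial.transform import Rotation as Ro
def st(tgt=None,yaw=None):
    o=sensors.get_obs(); R=Ro.from_quat(o["eef_rot"]).as_matrix(); p=np.array(o["tool_pos"])
    print("t %.2f"%o["clock"],"p",p.round(4),"z",R[:,2].round(4),"xyaw %.4f"%np.arctan2(R[1,0],R[0,0]),"F",np.round(o["wrist_force"],1),"M",np.round(o["moment"],2),"w %.4f"%o["width"], "q7 %.2f"%o["qpos"][6])
    if tgt is not None: print("shift mm",((np.array(tgt)-p)@R*1000).round(1))
    if yaw is not None:
        d=(yaw-np.arctan2(R[1,0],R[0,0])+np.pi/2)%np.pi-np.pi/2; print("twist",round(-d,4))
    return o,R
if __name__=="__main__":
    a=[float(x) for x in sys.argv[1:]]; st(a[:3] or None,a[3] if len(a)>3 else None)
E
python3 st.py .4937 .2025 .195 1.769
python3 - <<'E'
from h import *
for n in ["wrist","top"]:
    cv2.imwrite(f"pics/{n}1.png",cams.get_image(n)[:,:,::-1])
E
```

```text
clock: 1.35
tool_pos: [0.4949, 0.2002, 0.2941]
eef_rot: [0.635, 0.772, -0.001, -0.0]
wrist_force: [-0.1, 0.2, -0.6]
width: 0.0852
t 1.35 p [0.4949 0.2002 0.2941] z [-9.0e-04 -1.1e-03 -1.0e+00] xyaw 1.7653 F [-0.1  0.2 -0.6] M [ 0.04  0.02 -0.01] w 0.0852 q7 1.19
shift mm [ 2.6 -0.6 99.1]
twist -0.0037
```

View pics/wrist1.png

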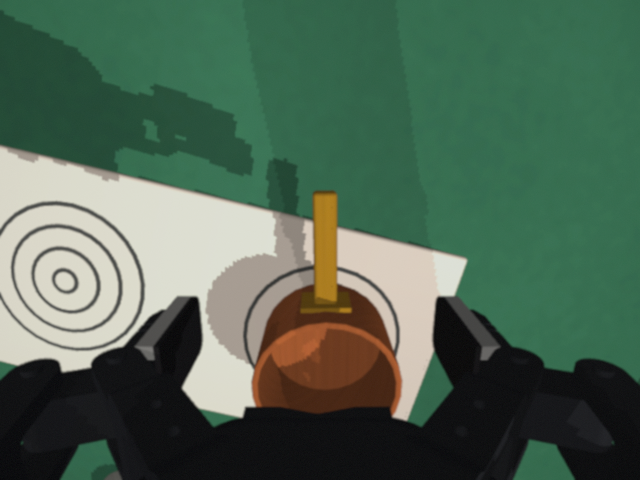

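```bash
python3 - <<'E'
from h import *
P=onplane("wrist",[[325,192],[326,290]],.046);print(P)
u=P[1]-P[0];u/=np.linalg.norm(u);print(np.arctan2(u[1],u[0]),P[0]+.034*u)
E
python3 -m inch '[[0,[2,-1,40],0],[0,[2,-1,80],0],[0,[2,-1,98],0],[0,[2,-1,99],0]]'; python3 st.py .4937 .2025 .195 1.769
```

```text
[[0.4603486  0.20228627 0.046     ]
 [0.51821458 0.215051   0.046     ]]
0.21711423835039984 [0.49355039 0.20961029 0.046     ]
clock: 1.85
tool_pos: [0.4906, 0.206, 0.1937]
eef_rot: [0.632, 0.775, -0.002, -0.002]
wrist_force: [-0.2, -0.1, -0.2]
width: 0.0856
t 1.85 p [0.4906 0.206  0.1937] z [-4.6e-03 -9.0e-04 -1.0e+00] xyaw 1.7740 F [-0.2 -0.1 -0.2] M [0.   0.01 0.05] w 0.0856 q7 1.16
shift mm [-4.1  2.3 -1.3]
twist 0.005
```

```bash
python3 -m inch '[[0,[0,0,0],0],[0.5,[0,0,0],0],[1,[0,0,0],0],[1,[0,0,0],0],[1,[0,0,0],0],[1,[0,0,0],0],[1,[0,0,0],0],[1,[0,0,0],0],[1,[0,0,0],0],[1,[0,0,0],0]]'; python3 st.py; python3 - <<'E'
from h import *
for n in ["wrist","top"]:
    cv2.imwrite(f"pics/{n}2.png",cams.get_image(n)[:,:,::-1])
E
```

```text
clock: 2.85
tool_pos: [0.4928, 0.2042, 0.1961]
eef_rot: [0.633, 0.774, 0.0, 0.0]
wrist_force: [-1.4, 0.6, 5.5]
width: 0.0126
t 2.85 p [0.4928 0.2042 0.1961] z [ 4.e-04  3.e-04 -1.e+00] xyaw 1.7700 F [-1.4  0.6  5.5] M [-0.04  0.15  0.07] w 0.0126 q7 1.16
```

View pics/wrist2.png

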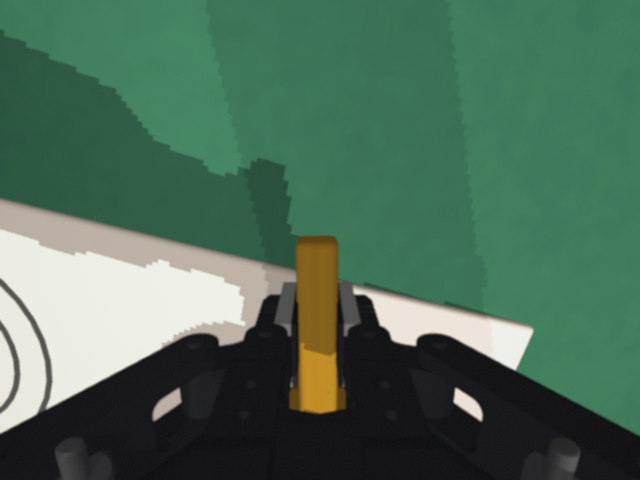

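View pics/top2.png

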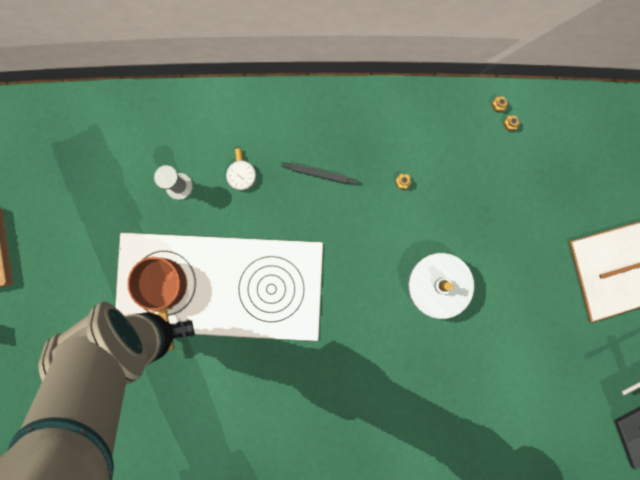

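The handle sits between the pads (wrist view, 317,320), and the pot is still standing on its circle. I'll measure the pot now and slide it.

```bash
cat > pot.py <<'E'
from h import *
import sys
def pot(f):
    im=cv2.imread(f); hsv=cv2.cvtColor(im,cv2.COLOR_BGR2HSV)
    # bright rim: use zoom crop for viewing, and left/top/bottom edges of copper mask
    k=cv2.inRange(hsv,(0,90,40),(14,255,255)); k[:,:90]=0;k[:,340:]=0;k[:230]=0;k[345:]=0
    cs,_=cv2.findContours(k,0,2); c=max(cs,key=cv2.contourArea)[:,0].astype(float)
    return c
if __name__=="__main__":
    c=pot(sys.argv[1]); ctr=np.array([float(sys.argv[2]),float(sys.argv[3])]); 
    P=onplane("top",c,.066)
    # camera nadir at right => left half of outline is the rim, iterate robustly
    s=c[:,0]<ctr[0]+5; Q=P[s]
    for _ in range(5):
        C,r=circ(Q); e=abs(np.hypot(*(Q[:,:2]-C).T)-r); Q=Q[e<max(.0012,np.percentile(e,90))]
    print(C,r,len(Q))
E
python3 pot.py pics/top0.png 154 284; python3 pot.py pics/top2.png 154 284; python3 - <<'E'
import cv2
im=cv2.imread('pics/top2.png');cv2.imwrite('pics/z5.png',cv2.resize(im[220:360,110:250],None,fx=4,fy=4,interpolation=2))
E
```

```text
[0.57311581 0.21882266] 0.04403105490033032 41
[0.57290311 0.21884671] 0.043955491206920216 38
```

View pics/z5.png

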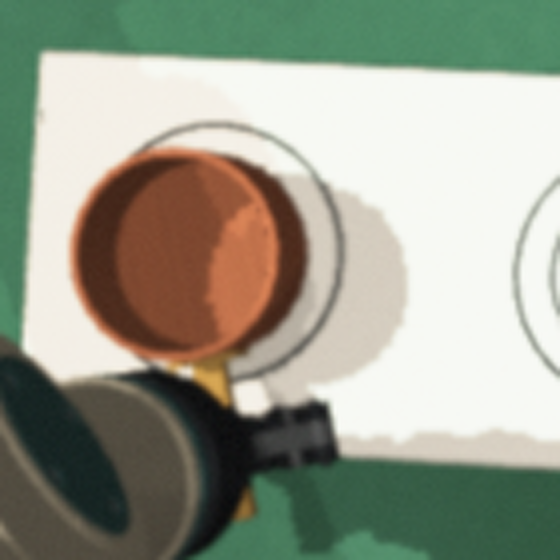

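```bash
python3 -m inch '[[1,[-10,-2.5,0],0],[1,[-27,-6.7,0],0],[1,[-45,-11.2,0],0],[1,[-63,-15.7,0],0],[1,[-81,-20.2,0],0],[1,[-99,-24.7,0],0],[1,[-117,-29.2,0],0],[1,[-135,-33.6,0],0],[1,[-153,-38.1,0],0],[1,[-170,-42.4,0],0],[1,[-180,-45,0],0],[1,[-185.4,-46.2,0],0]]'; python3 -m inch '[[1,[0,0,0],0],[1,[0,0,0],0]]'; python3 st.py; python3 - <<'E'
from h import *
cv2.imwrite(f"pics/top3.png",cams.get_image("top")[:,:,::-1])
im=cv2.imread('pics/top3.png');cv2.imwrite('pics/z6.png',cv2.resize(im[220:360,190:340],None,fx=4,fy=4,interpolation=2))
cv2.imwrite(f"pics/scene3.png",cams.get_image("scene")[:,:,::-1])
E
python3 pot.py pics/top3.png 268 288
```

```text
clock: 4.15
tool_pos: [0.4844, 0.013, 0.1959]
eef_rot: [0.633, 0.774, 0.001, 0.0]
wrist_force: [0.4, 4.4, 5.4]
width: 0.0128
clock: 4.35
tool_pos: [0.4844, 0.0128, 0.1959]
eef_rot: [0.634, 0.774, 0.0, 0.0]
wrist_force: [0.7, -0.3, 4.5]
width: 0.0128
t 4.35 p [0.4844 0.0128 0.1959] z [ 7.e-04 -5.e-04 -1.e+00] xyaw 1.7691 F [ 0.7 -0.3  4.5] M [ 0.18 -0.31  0.14] w 0.0128 q7 1.39
[0.56444486 0.02862075] 0.04301678988317995 47
```

View pics/z6.png

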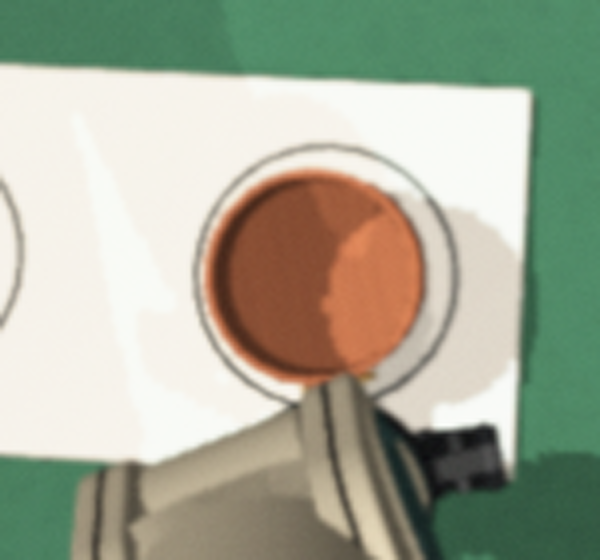

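View pics/scene3.png

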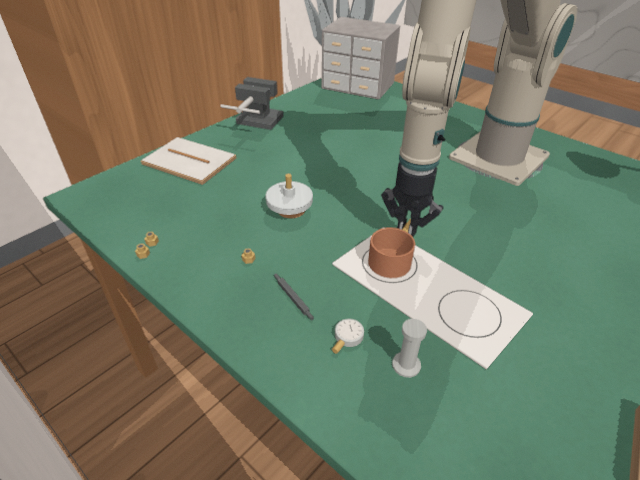

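The pot now sits centred in the largest circle, measured at (0.5644, 0.0286), about 1 mm from the mark. Release and rise.

```bash
python3 -m inch '[[0.7,[0,0,0],0],[0.4,[0,0,0],0],[0,[0,0,0],0],[0,[0,0,0],0],[0,[0,0,0],0],[0,[0,0,-15],0],[0,[0,0,-50],0],[0,[0,0,-90],0],[0,[0,0,-125],0],[0,[0,0,-130],0]]';python3 -m inch '[[0,[0,0,0],0]]'; python3 st.py .568 -.2615 .31; python3 - <<'E'
from h import *
cv2.imwrite(f"pics/wrist4.png",cams.get_image("wrist")[:,:,::-1])
cv2.imwrite(f"pics/top4.png",cams.get_image("top")[:,:,::-1])
E
python3 pot.py pics/top4.png 268 288
```

```text
clock: 5.45
tool_pos: [0.4852, 0.0133, 0.3293]
eef_rot: [0.633, 0.774, 0.002, 0.003]
wrist_force: [0.6, -0.2, -0.6]
width: 0.0858
clock: 5.55
tool_pos: [0.4843, 0.013, 0.3267]
eef_rot: [0.633, 0.774, 0.001, 0.001]
wrist_force: [0.8, -0.3, -0.4]
width: 0.085
t 5.55 p [0.4843 0.013  0.3267] z [ 0.0026 -0.     -1.    ] xyaw 1.7695 F [ 0.8 -0.3 -0.4] M [0.02 0.02 0.03] w 0.0850 q7 1.46
shift mm [-285.6   27.8   16.9]
[0.56488839 0.02883475] 0.04290575782933272 38
```

View pics/top4.png

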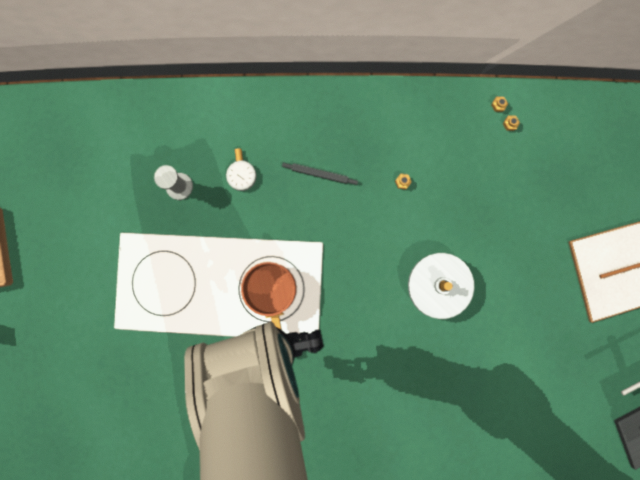

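The pot is free and centred. Move over the rod.

```bash
python3 -m inch '[[0,[-40,4,0],0],[0,[-90,9,0],0],[0,[-140,14,0],0],[0,[-190,18,0],0],[0,[-235,23,0],0],[0,[-270,26,0],0],[0,[-285,28,0],0],[0,[-285,28,0],0],[0,[-285,28,0],0]]'; python3 st.py .568 -.2615 .244; python3 - <<'E'
from h import *
c=cams.calibration("wrist")
cv2.imwrite(f"pics/wrist5.png",cams.get_image("wrist")[:,:,::-1])
im=cv2.imread("pics/wrist5.png");hsv=cv2.cvtColor(im,cv2.COLOR_BGR2HSV)
k=cv2.inRange(hsv,(12,120,80),(30,255,255)); cs,_=cv2.findContours(k,0,2)
for q in cs:
    if cv2.contourArea(q)>80:
        b=cv2.boundingRect(q); print(b,cv2.minEnclosingCircle(q))
print(proj("wrist",[[.568,-.2615,.098],[.568,-.2615,.068]],c), c["tvec"])
E
```

```text
clock: 6.55
tool_pos: [0.5674, -0.2595, 0.3239]
eef_rot: [0.633, 0.774, -0.0, -0.002]
wrist_force: [-0.8, 0.3, 0.8]
width: 0.0856
t 6.55 p [ 0.5674 -0.2595  0.3239] z [-0.0031  0.0023 -1.    ] xyaw 1.7705 F [-0.8  0.3  0.8] M [-0.01 -0.03  0.01] w 0.0856 q7 1.95
shift mm [-2.3  0.4 79.8]
(102, 470, 20, 10) ((111.5, 478.75), 9.503389358520508)
(302, 236, 27, 41) ((314.0, 255.8000030517578), 20.421659469604492)
(0, 229, 7, 31) ((0.5, 244.0), 15.008431434631348)
[[310.59125355 261.69230559]
 [311.23272257 245.55872467]] [ 0.36581658 -0.49957575  0.16977961]
```

View pics/wrist5.png

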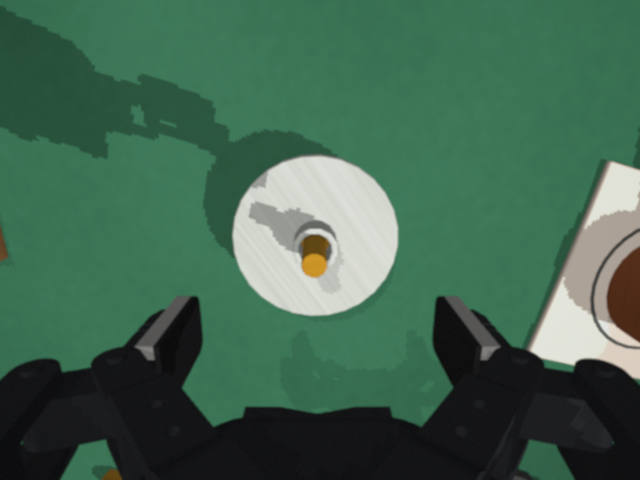

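The rod tip is at (314,265), within about 2 mm of the prediction and midway between the pads. Descend and grip.

```bash
python3 -m inch '[[0,[-1,1.5,35],0],[0,[-1,1.5,65],0],[0,[-1,1.5,79],0],[0,[-1,1.5,79],0],[0.5,[-1,1.5,79],0],[1,[-1,1.5,79],0],[1,[-1,1.5,79],0],[1,[-1,1.5,79],0],[1,[-1,1.5,79],0],[1,[-1,1.5,79],0],[1,[-1,1.5,79],0],[1,[-1,1.5,79],0]]'; python3 st.py; python3 - <<'E'
from h import *
for n in ["wrist","scene"]:
    cv2.imwrite(f"pics/{n}6.png",cams.get_image(n)[:,:,::-1])
im=cv2.imread('pics/scene6.png');cv2.imwrite('pics/z7.png',cv2.resize(im[120:230,230:350],None,fx=5,fy=5,interpolation=2))
E
python3 st.py
```

```text
clock: 7.8
tool_pos: [0.5697, -0.2611, 0.2472]
eef_rot: [0.633, 0.774, 0.0, 0.0]
wrist_force: [-2.1, 1.8, 5.2]
width: 0.0118
t 7.80 p [ 0.5697 -0.2611  0.2472] z [ 4.e-04  1.e-04 -1.e+00] xyaw 1.7701 F [-2.1  1.8  5.2] M [ 0.23  0.22 -0.06] w 0.0118 q7 1.91
t 7.90 p [ 0.5697 -0.2611  0.2472] z [ 4.e-04  1.e-04 -1.e+00] xyaw 1.7701 F [-1.7  1.4  5.8] M [ 0.29  0.25 -0.08] w 0.0121 q7 1.91
```

View pics/z7.png

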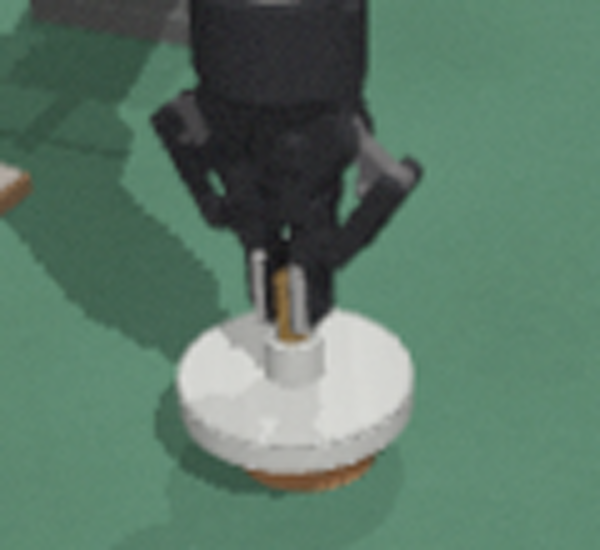

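View pics/wrist6.png

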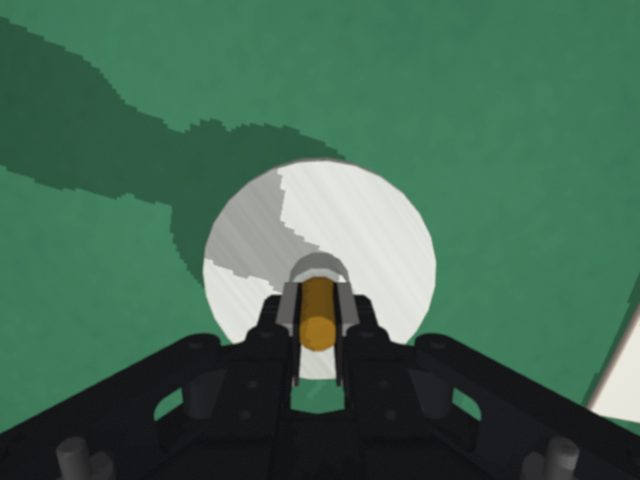

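```bash
python3 - <<'E'
from h import *
from st import st
o,R=st()
P=onplane("wrist",[[317.5,333]],.098)[0]; print("rod",P); 
print("in tool",(P-o["tool_pos"])@R*1000)
P=onplane("wrist",[[319.5,265.5],[204,268],[436,268],[319.5,158]],.046);print(P)
E
python3 -m inch '[[1,[0,0,-10],0],[1,[0,0,-30],0],[1,[0,0,-60],0],[1,[0,0,-80],0],[1,[0,0,-85],0],[1,[0,0,-85],0]]'; python3 st.py;  python3 - <<'E'
from h import *
for n in ["wrist","scene","top"]:
    cv2.imwrite(f"pics/{n}7.png",cams.get_image(n)[:,:,::-1])
im=cv2.imread('pics/scene7.png');cv2.imwrite('pics/z8.png',cv2.resize(im[90:230,220:360],None,fx=4,fy=4,interpolation=2))
im=cv2.imread('pics/top7.png');cv2.imwrite('pics/z9.png',cv2.resize(im[230:350,390:510],None,fx=5,fy=5,interpolation=2))
E
```

```text
t 7.90 p [ 0.5697 -0.2611  0.2472] z [ 4.e-04  1.e-04 -1.e+00] xyaw 1.7701 F [-1.7  1.4  5.8] M [ 0.29  0.25 -0.08] w 0.0121 q7 1.91
rod [ 0.56953855 -0.26030657  0.098     ]
in tool [ 8.17285501e-01 -9.59537155e-02  1.49175144e+02]
[[ 0.56373286 -0.26047642  0.046     ]
 [ 0.57568727 -0.31281863  0.046     ]
 [ 0.55423239 -0.20710699  0.046     ]
 [ 0.51589271 -0.27027381  0.046     ]]
clock: 8.5
tool_pos: [0.5695, -0.2616, 0.332]
eef_rot: [0.633, 0.774, -0.0, 0.0]
wrist_force: [0.3, -0.3, -4.0]
width: 0.0119
t 8.50 p [ 0.5695 -0.2616  0.332 ] z [ 5.e-04 -5.e-04 -1.e+00] xyaw 1.7697 F [ 0.3 -0.3 -4. ] M [ 0.04  0.02 -0.02] w 0.0119 q7 1.95
```

View pics/z8.png

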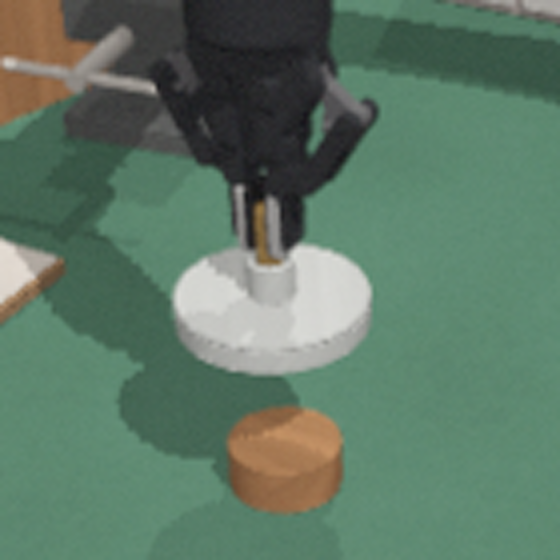

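View pics/z9.png

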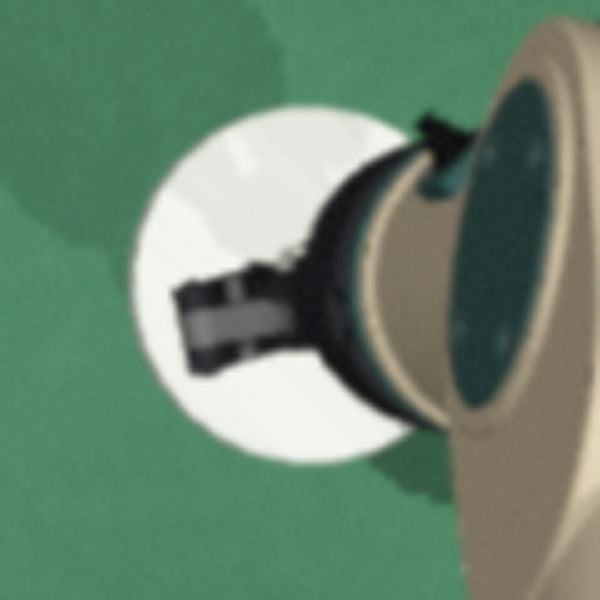

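The nested lids hang level off the block, with wrist force matching their weight. Carry them over the pot.

```bash
python3 -m inch '[[1,[10,2,0],0],[1,[32,6,0],0],[1,[60,11,0],0],[1,[92,17,0],0],[1,[124,23,0],0],[1,[156,29,0],0],[1,[188,35,0],0],[1,[220,41,0],0],[1,[248,46.5,0],0],[1,[268,50.3,0],0],[1,[280,52.5,0],0],[1,[285,53.5,0],0]]'; python3 -m inch '[[1,[0,0,0],0],[1,[0,0,30],0],[1,[0,0,30],0]]'; python3 st.py .5655 .0285;  python3 - <<'E'
from h import *
for n in ["wrist","scene","top"]:
    cv2.imwrite(f"pics/{n}8.png",cams.get_image(n)[:,:,::-1])
im=cv2.imread('pics/scene8.png');cv2.imwrite('pics/z10.png',cv2.resize(im[180:320,320:460],None,fx=4,fy=4,interpolation=2))
E
python3 st.py
```

```text
clock: 9.85
tool_pos: [0.5653, 0.0305, 0.3313]
eef_rot: [0.632, 0.775, -0.0, -0.001]
wrist_force: [-0.3, 0.9, -3.2]
width: 0.0116
clock: 10.15
tool_pos: [0.5642, 0.0266, 0.2989]
eef_rot: [0.634, 0.773, -0.003, -0.002]
wrist_force: [-2.1, -0.5, -3.5]
width: 0.0121
t 10.15 p [0.5642 0.0266 0.2989] z [-0.0068 -0.002  -1.    ] xyaw 1.7677 F [-2.1 -0.5 -3.5] M [-0.06  0.18 -0.  ] w 0.0121 q7 1.45
t 10.30 p [0.5659 0.0276 0.3021] z [ 1.e-04 -4.e-04 -1.e+00] xyaw 1.7684 F [ 0.4  0.5 -2.4] M [ 0.01 -0.05  0.02] w 0.0120 q7 1.45Traceback (most recent call last):
  File "st.py", line 12, in <module>
    a=[float(x) for x in sys.argv[1:]]; st(a[:3] or None,a[3] if len(a)>3 else None)
                                        ~~^^^^^^^^^^^^^^^^^^^^^^^^^^^^^^^^^^^^^^^^^^
  File "st.py", line 7, in st
    if tgt is not None: print("shift mm",((np.array(tgt)-p)@R*1000).round(1))
                                           ~~~~~~~~~~~~~^~
ValueError: operands could not be broadcast together with shapes (2,) (3,)
```

View pics/z10.png

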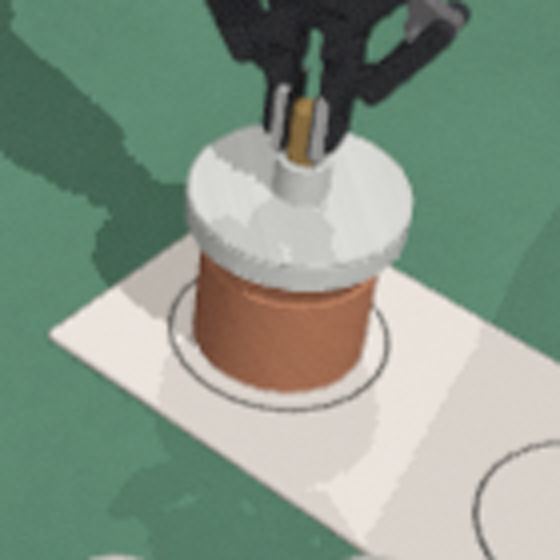

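View pics/top8.png

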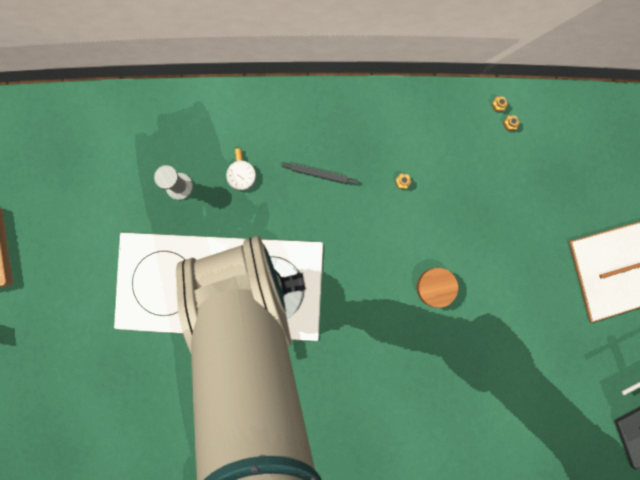

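View pics/wrist8.png

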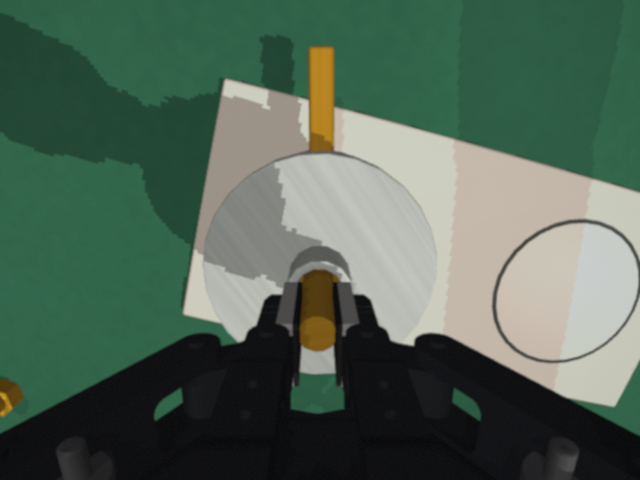

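```bash
python3 - <<'E'
from h import *
from st import st
o,R=st()
H=onplane("wrist",[[321.5,47],[321.5,148]],.046); rod=onplane("wrist",[[318,333]],.153)[0]
print(H,rod)
u=H[1]-H[0];u/=np.linalg.norm(u);C=H[0]+.114*u;C[2]=0;print("pot from wrist",C,"u",u); 
C=H[0]+.114*np.array([.980,.198,0]);print("pot using grip yaw",C,"rod-pot",(rod-C)[:2]*1000)
# scene: silhouettes
def sil(P,r,z0,z1):
    a=np.linspace(0,2*np.pi,180); q=proj("scene",np.r_[[[P[0]+r*np.cos(t),P[1]+r*np.sin(t),z] for t in a for z in (z0,z1)]]); q=(q-[320,180])*4
    return q.min(0).round(),q.max(0).round()
print("pot sil",sil([.5645,.0285],.045,.006,.03), sil([.5655,.0285],.045,.006,.03)); 
zo=.302-.149-.060+.004
print("lid sil",sil(rod,.055,zo-.014,zo+.004))
E
```

```text
t 10.30 p [0.5659 0.0276 0.3021] z [ 1.e-04 -4.e-04 -1.e+00] xyaw 1.7684 F [ 0.4  0.5 -2.4] M [ 0.01 -0.05  0.02] w 0.0120 q7 1.45
[[0.45773633 0.00890543 0.046     ]
 [0.50986685 0.01953826 0.046     ]] [0.56556189 0.0285376  0.153     ]
pot from wrist [0.56943653 0.03168843 0.        ] u [0.97982634 0.19985082 0.        ]
pot using grip yaw [0.56945633 0.03147743 0.046     ] rod-pot [-3.89444349 -2.93983481]
pot sil (array([191., 236.]), array([371., 388.])) (array([190., 237.]), array([370., 389.]))
lid sil (array([182., 119.]), array([411., 290.]))
```

```bash
python3 -m inch '[[1,[0,1,2],0],[1,[0,1,5],0],[1,[0,1,8],0],[1,[0,1,11],0],[1,[0,1,14],0],[1,[0,1,16],0],[1,[0,1,18],0],[1,[0,1,18],0]]'; python3 -m inch '[[1,[0,0,2],0],[1,[0,0,4],0],[1,[0,0,6],0],[1,[0,0,6],0]]'; python3 st.py;python3 - <<'E'
from h import *
for n in ["scene"]:
    cv2.imwrite(f"pics/{n}9.png",cams.get_image(n)[:,:,::-1])
im=cv2.imread('pics/scene9.png');cv2.imwrite('pics/z11.png',cv2.resize(im[180:320,320:460],None,fx=4,fy=4,interpolation=2))
E
```

```text
clock: 11.1
tool_pos: [0.5665, 0.0289, 0.2834]
eef_rot: [0.633, 0.774, -0.0, -0.0]
wrist_force: [0.8, 0.3, -3.3]
width: 0.0118
clock: 11.5
tool_pos: [0.5665, 0.0288, 0.2774]
eef_rot: [0.633, 0.774, -0.0, -0.0]
wrist_force: [-0.1, -0.3, -2.9]
width: 0.0114
t 11.50 p [0.5665 0.0288 0.2774] z [-7.e-04 -0.e+00 -1.e+00] xyaw 1.7700 F [-0.1 -0.3 -2.9] M [-0.05 -0.03  0.05] w 0.0114 q7 1.44
```

View pics/z11.png

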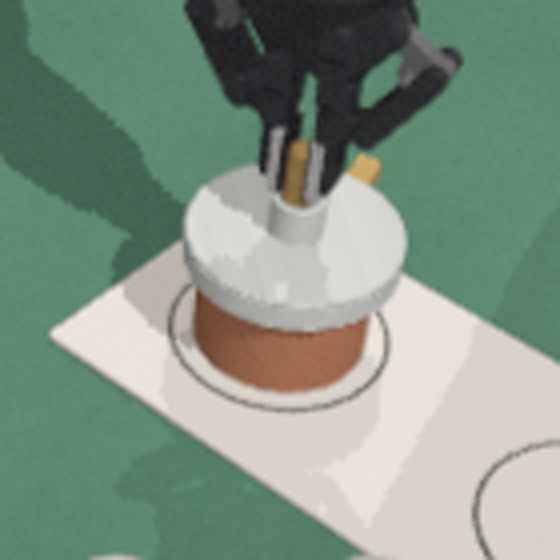

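The plug is inside the rim with no contact force yet; about 2 mm remain.

```bash
python3 -m inch '[[1,[0,0,1],0],[1,[0,0,1.5],0],[1,[0,0,2],0],[1,[0,0,2],0]]'; python3 -m inch '[[1,[0,0,0.5],0],[1,[0,0,0.8],0],[1,[0,0,0.8],0]]'; python3 st.py
```

```text
clock: 11.95
tool_pos: [0.5666, 0.0288, 0.2757]
eef_rot: [0.633, 0.774, -0.0, -0.0]
wrist_force: [0.5, -1.2, -4.4]
width: 0.0117
clock: 12.25
tool_pos: [0.5667, 0.029, 0.2752]
eef_rot: [0.633, 0.774, 0.0, 0.0]
wrist_force: [-0.7, 0.8, 0.4]
width: 0.012
t 12.25 p [0.5667 0.029  0.2752] z [ 3.e-04  1.e-04 -1.e+00] xyaw 1.7701 F [-0.7  0.8  0.4] M [ 0.04  0.23 -0.01] w 0.0120 q7 1.44
```

Contact came at the expected height (0.2752) and the lids' weight is off the wrist. Let go and rise.

```bash
python3 -m inch '[[1,[0,0,0.5],0],[0.7,[0,0,0.5],0],[0.4,[0,0,0.5],0],[0,[0,0,0.5],0],[0,[0,0,0.5],0],[0,[0,0,0.5],0],[0,[0,0,-10],0],[0,[0,0,-35],0],[0,[0,0,-60],0],[0,[0,0,-60],0],[0,[0,0,-60],0]]'; python3 st.py;python3 - <<'E'
from h import *
for n in ["scene","wrist"]:
    cv2.imwrite(f"pics/{n}10.png",cams.get_image(n)[:,:,::-1])
im=cv2.imread('pics/scene10.png');cv2.imwrite('pics/z12.png',cv2.resize(im[180:320,320:460],None,fx=4,fy=4,interpolation=2))
E
python3 st.py
```

```text
clock: 13.35
tool_pos: [0.5667, 0.0288, 0.3358]
eef_rot: [0.633, 0.774, 0.001, 0.001]
wrist_force: [-0.2, -0.4, -0.0]
width: 0.0853
t 13.35 p [0.5667 0.0288 0.3358] z [ 1.7e-03  1.0e-04 -1.0e+00] xyaw 1.7698 F [-0.2 -0.4 -0. ] M [-0.03  0.03 -0.01] w 0.0853 q7 1.47
t 13.45 p [0.5662 0.0287 0.3344] z [-1.2e-03 -2.0e-04 -1.0e+00] xyaw 1.7700 F [-0.3  0.5 -0.3] M [-0.04  0.01  0.02] w 0.0856 q7 1.47
```

View pics/z12.png

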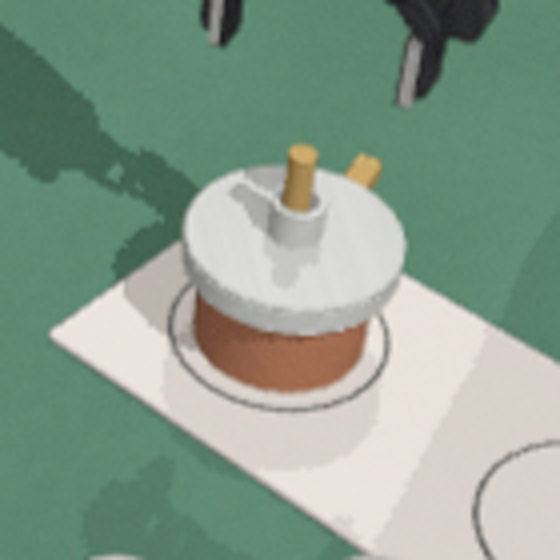

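View pics/wrist10.png

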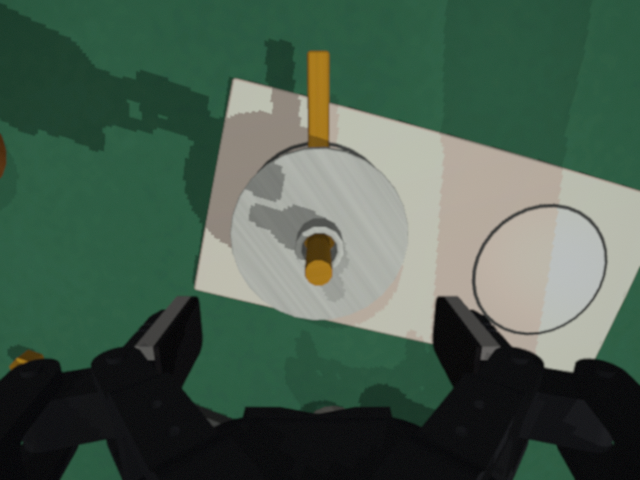

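The lids sit level on the pot, the rod is free and centred between the open pads (318,272). Now the sleeve.

```bash
python3 -m inch '[[0,[0,0,35],0],[0,[0,0,70],0],[0,[0,0,84],0],[0,[0,0,86],0],[0,[0,0,86],0],[0.4,[0,0,86],0],[1,[0,0,86],0],[1,[0,0,86],0],[1,[0,0,86],0],[1,[0,0,86],0],[1,[0,0,86],0],[1,[0,0,86],0]]'; python3 st.py;python3 - <<'E'
from h import *
for n in ["scene","wrist"]:
    cv2.imwrite(f"pics/{n}11.png",cams.get_image(n)[:,:,::-1])
im=cv2.imread('pics/scene11.png');cv2.imwrite('pics/z13.png',cv2.resize(im[180:320,320:460],None,fx=4,fy=4,interpolation=2))
E
python3 st.py
```

```text
clock: 14.65
tool_pos: [0.5669, 0.0288, 0.2499]
eef_rot: [0.634, 0.774, 0.0, 0.0]
wrist_force: [-1.7, -0.0, 5.1]
width: 0.0258
t 14.65 p [0.5669 0.0288 0.2499] z [ 0.0013  0.     -1.    ] xyaw 1.7694 F [-1.7 -0.   5.1] M [-0.    0.25 -0.1 ] w 0.0258 q7 1.42
t 14.75 p [0.5669 0.0289 0.2499] z [ 0.0012  0.     -1.    ] xyaw 1.7695 F [-0.1  0.6  6.6] M [ 0.02  0.22 -0.06] w 0.0258 q7 1.42
```

View pics/z13.png

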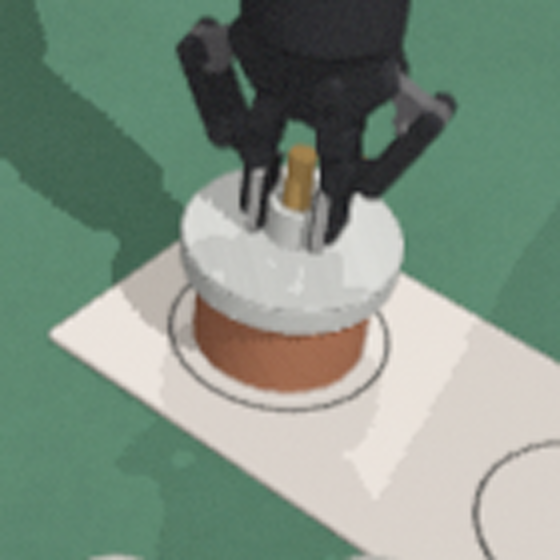

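View pics/wrist11.png

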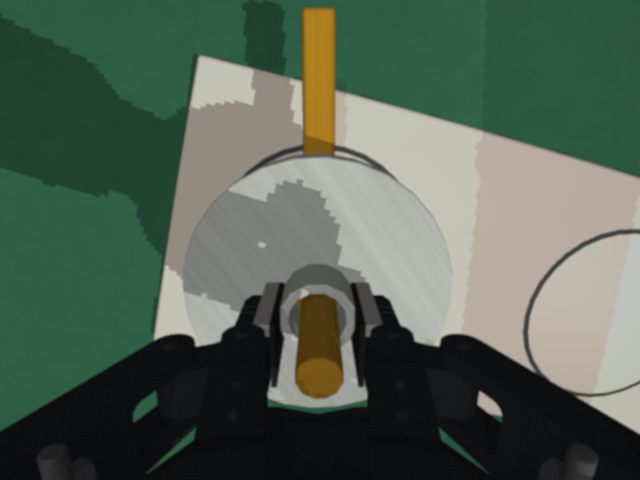

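The pads hold the sleeve, with the rod running free in its middle. Lift slowly, straight up.

```bash
python3 -m inch '[[1,[0,0,-2],0],[1,[0,0,-5],0],[1,[0,0,-9],0],[1,[0,0,-14],0],[1,[0,0,-20],0],[1,[0,0,-26],0],[1,[0,0,-33],0],[1,[0,0,-40],0],[1,[0,0,-47],0],[1,[0,0,-54],0],[1,[0,0,-60],0],[1,[0,0,-65],0]]'; python3 st.py;python3 -m inch '[[1,[0,0,-5],0],[1,[0,0,-12],0],[1,[0,0,-20],0],[1,[0,0,-28],0],[1,[0,0,-34],0],[1,[0,0,-37],0],[1,[0,0,-37],0],[1,[0,0,-37],0]]'; python3 st.py;python3 - <<'E'
from h import *
for n in ["scene","wrist"]:
    cv2.imwrite(f"pics/{n}12.png",cams.get_image(n)[:,:,::-1])
im=cv2.imread('pics/scene12.png');cv2.imwrite('pics/z14.png',cv2.resize(im[150:300,320:460],None,fx=4,fy=4,interpolation=2))
E
python3 st.py
```

```text
clock: 15.95
tool_pos: [0.5667, 0.0288, 0.3145]
eef_rot: [0.633, 0.774, 0.0, 0.0]
wrist_force: [-0.6, 0.5, -1.4]
width: 0.0252
t 15.95 p [0.5667 0.0288 0.3145] z [ 3.e-04  0.e+00 -1.e+00] xyaw 1.7699 F [-0.6  0.5 -1.4] M [ 0.06 -0.01  0.02] w 0.0252 q7 1.46
clock: 16.75
tool_pos: [0.5665, 0.0288, 0.3508]
eef_rot: [0.633, 0.774, -0.0, -0.0]
wrist_force: [-0.3, 0.2, -1.9]
width: 0.0259
t 16.75 p [0.5665 0.0288 0.3508] z [-4.e-04 -0.e+00 -1.e+00] xyaw 1.7700 F [-0.3  0.2 -1.9] M [-0.02 -0.04 -0.01] w 0.0259 q7 1.47
t 16.85 p [0.5665 0.0288 0.3505] z [-8.e-04 -1.e-04 -1.e+00] xyaw 1.7700 F [ 0.9  0.2 -1.5] M [ 0.   -0.05 -0.  ] w 0.0256 q7 1.47
```

View pics/z14.png

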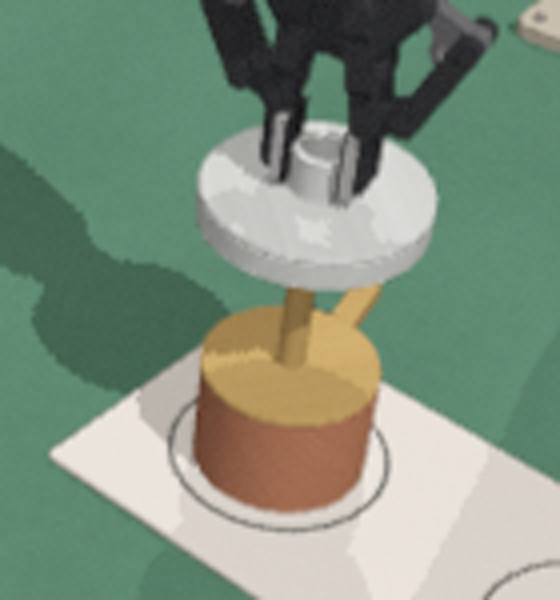

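View pics/wrist12.png

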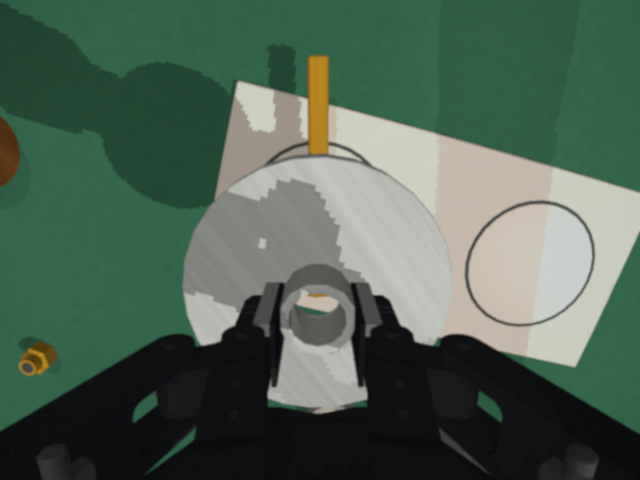

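The outer lid is level about 100 mm above its seat, and the inner lid is flush on the pot, which is still inside the rings. The wrist carries about 1.5 N, against about 1.2 N for the outer lid alone.

```bash
python3 -c "
from cell import ticket
print(ticket.sign_off())"; python3 st.py
```

```text
the job is handed in; nothing more can be done
None
the job is handed in; nothing more can be done
```

The job is done and handed in at about 17 s of the 61 s allowed; the sign-off gives no verdict.

- **Pot:** I slid it by its handle onto the several-circle mark without lifting it. The top camera put it about 1 mm from the middle of the mark after release.
- **Lids:** I carried the nested pair over by the rod and lowered them in small steps. They touched the pot at the expected height (TCP z 0.2752), and I let go of the rod there.
- **Outer lid:** I lifted it by its sleeve about 101 mm straight up, and it is still held there.

**Last checks:**
- The outer lid was level, and the wrist carried about 1.5–1.9 N; the outer lid alone weighs about 1.2 N.
- The inner lid looked flush on the rim, and the pot was still inside its circle.
- The chimney, gauge, axle and union were all in place in the last top picture, taken before the lids were lowered. I did not measure them again after that.

**Disagreements:** Before lowering the lids, the wrist camera put the lids about 5 mm off the pot's centre, while the other views put them within about 2 mm. I shifted by only 1 mm, and the plug went in without side force. The wrist camera also disagreed with the top view by about 7 mm at the handle, but that grip went fine. The finger opening reads about 2 mm low.

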